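# Take the kit stack apart and put each piece on its own place

## Task

Clear the stack of kit on the bench, one piece at a time from the top: put the grey screw jar upright in the middle of the round black rubber mat, the brick-red sharpening stone flat in the dark wooden cradle, the yellow sanding block flat in the middle of the cork mat, and the blue drill-bit case flat in the middle of the green tray. Lay the three long pieces right side up and in line with their places, and set everything down gently without dropping or tipping it. Leave the torch and the glue bottle standing where they are.

Things in the scene. Friction and masses are not known exactly. Their poses are not given: they have to be found in the camera images.
- jar: Top of the stack: small round grey plastic screw jar with a twist lid with black ribs, closed; 44 mm across, 50 mm high, about 0.15 kg, plain cylinder to grip. Origin: centre of its underside; z up.
- stone: Second from the top: sharpening stone, a plain brick-red slab with a grey lower layer, 80 x 50 x 30 mm, about 0.25 kg; lies flat under the jar. Origin: centre of its underside; x along the length, y across the width, z up.
- block: Third from the top: yellow plastic sanding block with a dark underside, 112 x 60 x 36 mm, about 0.18 kg; lies flat under the stone. Origin: centre of its underside; x along the length, y across the width, z up.
- case: Bottom of the stack, on the bench: closed blue plastic drill-bit case, 150 x 66 x 40 mm, about 0.4 kg. Origin: centre of its underside; x along the length, y across the width, z up. The stack's things lie roughly one above the other and all roughly along one direction; it is 156 mm high in all. It may stand at any of the five main spots of the bench.
- disc: Place for the jar: flat round black rubber mat, 90 mm across, 6 mm thick, does not move. Origin: centre of its underside on the bench.
- cradle: Place for the stone: dark brown wooden cradle, 116 x 84 mm, fixed. Floor 8 mm above the bench, an upright stop at each short end 18 mm high above the bench, 98 mm clear between the stops, open along both long sides. Origin: centre of its underside on the bench; x along the length, y across the width, z up.
- mat: Place for the sanding block: flat brown cork mat, 148 x 92 mm, 8 mm thick, fixed. Origin: centre of its underside on the bench; x along the length, y across the width, z up.
- tray: Place for the drill-bit case: the toolbox's shallow green plastic lift-out tray, 180 x 112 mm, fixed. Floor 6 mm above the bench, short end walls 18 mm high above the bench with 168 mm clear between them, long sides only 10 mm high with 104 mm clear between them. Origin: centre of its underside on the bench; x along the length, y across the width, z up.
- torch: Bystander: small aluminium torch standing upright on its lens end near the far middle of the bench, 36 mm across, 115 mm high, loose. Origin: centre of its underside.
- glue: Bystander: white glue bottle with a red cap standing upright at the left, 40 mm across, 110 mm high, loose. Origin: centre of its underside.

How it is judged:
At the end, for the whole second after the job is handed in: Each thing rests on its own place (height within 4 mm, centre within 15 mm, tilt under 0.1 rad), released and at rest; stone, block and case in line with their places within 0.2 rad, either way round; torch and glue bottle upright, within 30 mm of where they stood (horizontal distance between jar and disc below 0.015 m and z of jar in the frame of disc between 0.002 and 0.01 m and angle between each of jar, stone, block, case, torch, glue's own z axis and vertical below 0.1 rad and linear speed of each of jar, stone, block, case below 0.02 m/s and angular speed of each of jar, stone, block, case below 0.2 rad/s and contact force between the fingers and jar below 0.1 N and horizontal distance between stone and cradle below 0.015 m and z of stone in the frame of cradle between 0.004 and 0.012 m and contact force between the fingers and stone below 0.1 N and angle between the x axis of stone and the x axis of cradle, either way round below 0.2 rad and horizontal distance between block and mat below 0.015 m and z of block in the frame of mat between 0.004 and 0.012 m and contact force between the fingers and block below 0.1 N and angle between the x axis of block and the x axis of mat, either way round below 0.2 rad and horizontal distance between case and tray below 0.015 m and z of case in the frame of tray between 0.002 and 0.01 m and contact force between the fingers and case below 0.1 N and angle between the x axis of case and the x axis of tray, either way round below 0.2 rad and distance of each of torch, glue from where it was at the start of the episode below 0.03 m); the robot touches nothing.
It fails at once if a piece of the stack is dropped (falls free of the fingers faster than 0.7 m/s, a drop of about 25 mm) ((linear speed of jar above 0.7 m/s and contact force between the fingers and jar below 0.01 N) or (linear speed of stone above 0.7 m/s and contact force between the fingers and stone below 0.01 N) or (linear speed of block above 0.7 m/s and contact force between the fingers and block below 0.01 N) or (linear speed of case above 0.7 m/s and contact force between the fingers and case below 0.01 N)).
It fails at once if a piece of the stack is tipped over (angle between any of jar, stone, block, case's own z axis and vertical above 0.8 rad).
It fails at once if the torch is pushed more than 30 mm away or knocked over (distance of torch from where it was at the start of the episode above 0.03 m or angle between torch's own z axis and vertical above 0.5 rad).
It fails at once if the glue is pushed more than 30 mm away or knocked over (distance of glue from where it was at the start of the episode above 0.03 m or angle between glue's own z axis and vertical above 0.5 rad).
It also fails if it takes over 128 s, if anything falls off the work surface, if the arm or the gripper's body presses on something with over 40 N, if the wrist force passes 120 N, or if a joint passes its speed limit or range.

## Robot

A 6-joint arm with a two-finger parallel gripper is mounted at the origin on the work surface. World frame = base frame: x ahead of the robot, y to its left, z up, the work surface at z = 0. Lengths are in m, angles in rad, forces in N, time in s.
With the tool pointing down it reaches from about 0.225 to 0.875 m from the base axis. Payload 3.4 kg.
Tool frame: the origin (TCP) lies midway between the tips of the shut fingers; the grasp point (between the pads) lies 19 mm behind it (manip.grasp_offset is the distance from the TCP to the grasp point, in m); x points along the fingers, y is the direction in which the jaws open and shut, and the axes are right-handed (so a half turn about x gives the same grasp; the last joint's range is limited). The gripper opens to 85 mm and grips with 20 to 120 N. Pads are 22 mm wide; open, the fingers measure 114 mm over their backs; the gripper's body (76 mm by 85 mm) begins 54 mm behind the grasp point. The pads swing forward as they close: fully open they stand 13 mm farther back than shut.
Start: joints at [1.201, 0.276, 1.505, -0, 1.361, -0.121], TCP at [0.142, 0.557, 0.231] pointing down, gripper open.
Joint ranges: [-2.89, 2.89], [-0.75, 2.08], [0.22, 2.7], [-1.18, 4.32], [0.11, 2.71], [-2.7, 2.7]. Speed limits (rad/s): [2.57, 2.57, 3.14, 3.14, 3.14, 3.14].

## Interface

Orientations are given as a unit quaternion [w, x, y, z].
In Python, from rig import manip gives the robot as it stands.
- The arm moves only by the shell command python3 -m creep 'ROWS' [OPENING] [FORCE]. ROWS is a JSON object of lists of equal length, an entry for each row: "delta_pos": the shift along the tool's x, y, z in cm, a list of three; "dr": the turn, a rotation vector about the tool's x, y, z in rad, a list of three. In form: {"delta_pos": [[dx, dy, dz], ...], "dr": [[rx, ry, rz], ...]}. A call has 1 to 10 rows; each row is the pose to reach, as a shift and turn from the pose commanded when the call began, along the tool's axes at that moment; what a row does not reach only later rows make up. A row lasts 1/10 s, in which the tool goes at most 50 mm and 8.59 degrees, less where a joint would pass 70% of its speed; a pose out of reach is approached as far as the arm can. A call with a gripper value outside its range is refused whole. OPENING is the opening, from -1 (shut) to 1 (fully open), set as the call begins (- or left out, the last holds). The fingers move at their own pace and stop on an object; FORCE is the grip in N (left out, the last holds). Time passes only in rows, so rows that repeat a pose let the fingers close. It gives the time, the measured TCP pose, the force and the opening at its end, in the units of the state.
- manip.get_state(): the state, without advancing time (a new reading comes with each control period).
- manip.get_image(name): name is "scene" or "top" or "wrist"; returns a dict with "pixels" (480x640x3 uint8, blue, green, red), "depth" (480x640 float32, m along the optical axis (not along the pixel's ray), 0 where there is no reading), "intrinsics" (3x3 intrinsics, pixels), "k1" (the pictures are not rectified: a ray, as slopes to the right and down, at radius r is drawn at 1 + k1 r^2 times it, then the intrinsics apply), "rvec" (rotation vector, rad) and "tvec" (3), from world to camera coordinates, as OpenCV has them. Camera axes: x right, y down, z forward; pixel columns grow to the right and rows downward; lengths in m; the calibration is good to about 2 mm. A picture is of the moment at which its call begins.
- manip.sign_off(): hands the job in, once; it reports no verdict.
The state is a dict: "clock": time; "qpos": joint angles; "qd": joint speeds; "effort": joint torques, N m; "position": TCP position; "ee_rot": TCP orientation; "contact_force": force on the tool from outside, world axes, zero at the start; "moment": the same for the moment, N m; "width": finger opening in m.
Only numpy, scipy, OpenCV 4.12 (cv2) and the standard library are available. Lean on these libraries where they do the work, as an engineer would, in place of code of your own. Each camera call takes 0.05 s, during which the arm holds its last target. There are 200 camera calls.

## Working session

There is one attempt and no reset: what is moved stays moved. The work goes in short steps, Python scripts to look and compute and a shell command to move; the robot and the scene stay as the last step left them, time stands still between calls to the robot, and variables do not carry over. Pictures are saved under pics/ and viewed, about 12 in all and at most 16, crops included, and the job is handed in when it is done.

```bash
ls; mkdir -p pics; cat > h.py <<'E'
import numpy as np, cv2
from rig import manip
from scipy.spatial.transform import Rotation as R
def grab(name,save=None):
    im=manip.get_image(name)
    np.savez('last_%s.npz'%name,**{k:np.array(v) for k,v in im.items()})
    if save: cv2.imwrite('pics/'+save,im['pixels'])
    return im
def load(name): return dict(np.load('last_%s.npz'%name))
def ray(im,u,v):
    K=np.array(im['intrinsics']);k1=float(im['k1'])
    d=np.array([(u-K[0,2])/K[0,0],(v-K[1,2])/K[1,1]]);s=d.copy()
    for _ in range(20): s=d/(1+k1*(s@s))
    Rm=cv2.Rodrigues(np.array(im['rvec'],float))[0];t=np.array(im['tvec'],float).ravel()
    return -Rm.T@t, Rm.T@np.array([s[0],s[1],1]), 
def atz(im,u,v,z):
    c,d=ray(im,u,v); return c+d*(z-c[2])/d[2]
def bydepth(im,u,v):
    c,d=ray(im,u,v); return c+d*float(im['depth'][int(round(v)),int(round(u))])
def cloud(im):
    K=np.array(im['intrinsics']);k1=float(im['k1'])
    v,u=np.mgrid[:480,:640]; d=np.stack([(u-K[0,2])/K[0,0],(v-K[1,2])/K[1,1]],-1); s=d.copy()
    for _ in range(20): s=d/(1+k1*(s**2).sum(-1,keepdims=True))
    Rm=cv2.Rodrigues(np.array(im['rvec'],float))[0];t=np.array(im['tvec'],float).ravel()
    p=np.dstack([s,np.ones((480,640))])*np.array(im['depth'])[...,None]
    return (p-t)@Rm
def st():
    s=manip.get_state(); return s
E
python3 - <<'E'
from h import *
s=st(); print(s)
im=grab('top','top0.png'); print(im['intrinsics'],im['k1'],im['rvec'],im['tvec'])
grab('scene','scene0.png')
E
```

```text
pics
{'clock': 0.0, 'qpos': array([ 1.20103583e+00,  2.76609737e-01,  1.50611564e+00, -2.09015536e-05,
        1.36070732e+00, -1.21016453e-01]), 'qd': array([ 0.00061901,  0.00047844,  0.00050263, -0.00148725,  0.00031809,
       -0.00051503]), 'effort': array([ 2.91266579e-04, -4.16774440e+01, -2.45803106e+01, -1.17721265e-04,
        1.10998758e-02, -2.05110036e-07]), 'position': array([0.14138907, 0.55680706, 0.23043828]), 'ee_rot': array([ 0.70149378,  0.08708335,  0.70179585, -0.088349  ]), 'contact_force': array([ 0.39762475,  1.13438702, -1.04581962]), 'moment': array([0.00318004, 0.02105882, 0.02088791]), 'width': 0.08491464822923776}
[[453.02425759   0.         323.53287093]
 [  0.         453.02425759 236.85839028]
 [  0.           0.           1.        ]] 0.020975695838383816 [ 2.12076838 -2.14380404  0.18865339] [0.07352277 0.53787991 0.9467221 ]
```

View pics/top0.png

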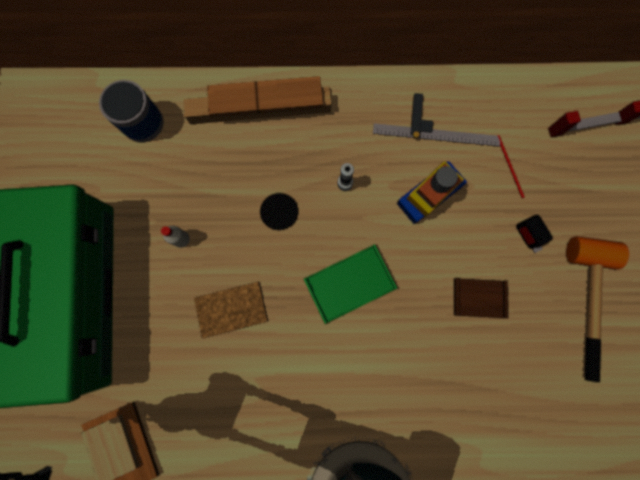

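View pics/scene0.png

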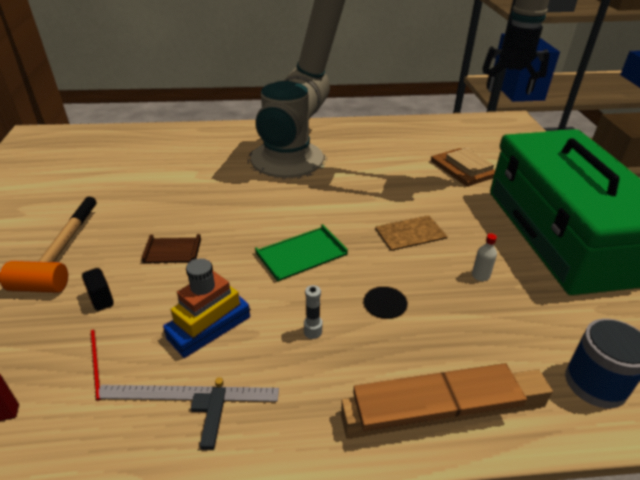

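Top view: the stack is at about (435,190), the disc at (279,211), torch (345,176), glue (175,236), cork mat (231,309), tray (351,283) and cradle (481,298). I'll measure these from the depth cloud plus colour.

```bash
cat > meas.py <<'E'
from h import *
def rect(P,name,z=None):
    (c,(w,h),a)=cv2.minAreaRect(P[:,:2].astype(np.float32)*1000)
    if w<h: w,h,a=h,w,a+90
    a=(a+90)%180-90
    print(name,'n',len(P),'c',np.round(c,1),'size',round(w,1),round(h,1),'yaw %.1f'%a,'med %s'%np.round(np.median(P,0)*1000,1), 'zr',np.round(np.percentile(P[:,2],[2,98])*1000,1))
E
python3 - <<'E'
from meas import *
im=load('top'); C=cloud(im); px=im['pixels']; hsv=cv2.cvtColor(px,cv2.COLOR_BGR2HSV).astype(int)
H,S,V=hsv[...,0],hsv[...,1],hsv[...,2]
uu,vv=np.meshgrid(range(640),range(480))
def box(a,b,c,d): return (uu>=a)&(uu<=b)&(vv>=c)&(vv<=d)
for u,v in [(279,211),(345,176),(347,168),(175,236),(168,231),(231,309),(351,283),(481,298),(435,192),(446,176),(425,200),(410,206),(300,180),(540,350)]:
    print((u,v),hsv[v,u],np.round(bydepth(im,u,v)*1000,1))
st_=box(390,475,155,230)
z=C[...,2]
for n,lo,hi in [('jar',.145,.17),('stone',.097,.115),('block',.068,.085),('case',.03,.05)]:
    m=st_&(z>lo)&(z<hi); rect(C[m],n)
for n,m in [('disc',box(250,310,185,240)&(V<60)),('tray',box(295,405,235,330)&(H>45)&(H<80)&(S>120)),('cradle',box(445,517,270,325)&(V<100)),('mat',box(185,277,275,345)&(H<20)&(V<140))]:
    # project by pixel onto nominal height
    m=cv2.morphologyEx(m.astype(np.uint8),cv2.MORPH_OPEN,np.ones((3,3),np.uint8))>0
    P=C[m]; P=P[abs(P[:,2]-np.median(P[:,2]))<.02]; rect(P,n)
for n,m in [('torch',box(330,365,155,195)&(z>.1)),('glue',box(155,195,220,250)&(z>.09))]: rect(C[m],n)
E
```

```text
(279, 211) [60 26 10] [607.8 169.7   4. ]
(345, 176) [30  5 52] [658.6  21.2 104.1]
(347, 168) [ 0 64 12] [671.9  17.4 117. ]
(175, 236) [21 39 66] [538.8 383.   75.5]
(168, 231) [  1 230 113] [543.3 386.8 108.9]
(231, 309) [ 15 170  99] [385.5 274.2   7.8]
(351, 283) [ 66 194  92] [440.    7.1   6.2]
(481, 298) [ 10 191  48] [ 404.  -282.8    2.2]
(435, 192) [  9 200  93] [ 621.1 -166.5  106.2]
(446, 176) [38 16 64] [ 639.7 -176.9  156.8]
(425, 200) [ 22 154  53] [ 610.8 -150.9   80. ]
(410, 206) [111 228  94] [ 608.  -126.4   38.7]
(300, 180) [ 19 123 126] [ 6.829e+02  1.213e+02 -1.000e-01]
(540, 350) [ 16 130 120] [ 290.1 -404.2   -0.5]
jar n 392 c [ 640.3 -177.2] size 44.4 42.6 yaw -1.3 med [ 639.2 -176.6  154.7] zr [146.8 157.9]
stone n 404 c [ 639.1 -176.7] size 80.3 49.8 yaw -47.5 med [ 623.2 -159.6  105.1] zr [ 98.8 113.1]
block n 414 c [ 642.7 -177.6] size 112.2 60.0 yaw -46.9 med [ 622.1 -153.3   74.8] zr [70.1 81.6]
case n 477 c [ 643.9 -179.3] size 150.8 68.4 yaw -52.1 med [ 617.5 -137.    38.7] zr [31.4 48.2]
disc n 1112 c [608.2 169.5] size 86.6 85.9 yaw 44.7 med [607.6 169.7   4.8] zr [0.7 8.6]
tray n 3969 c [439.5  10. ] size 179.3 110.5 yaw -64.5 med [439.2   9.5   5.1] zr [ 1.2 17.4]
cradle n 2186 c [ 404.8 -282.3] size 125.5 88.0 yaw 86.1 med [ 403.9 -279.9    7.5] zr [ 1.2 18.7]
mat n 5793 c [384.6 277.6] size 211.6 154.8 yaw 89.4 med [391.9 279.3   1.8] zr [-5.   9.4]
torch n 156 c [528.   49.9] size 323.1 27.6 yaw -12.7 med [670.2  17.4 111.1] zr [102.7 934.4]
glue n 98 c [454.7 238.4] size 375.6 19.1 yaw 59.4 med [544.  389.8 107.9] zr [  93.9 1025.1]
```

```bash
python3 - <<'E'
from h import *
p=load('top')['pixels']
a=cv2.resize(p[150:232,385:485],(500,410),interpolation=cv2.INTER_CUBIC)
b=cv2.resize(p[180:245,245:315],(280,260),interpolation=cv2.INTER_CUBIC)
cv2.imwrite('pics/c1.png',np.vstack([a]))
c=p[230:350,180:520]; cv2.imwrite('pics/c2.png',cv2.resize(c,(790,279),interpolation=cv2.INTER_CUBIC))
E
```

```text
(no output)
```

View pics/c1.png

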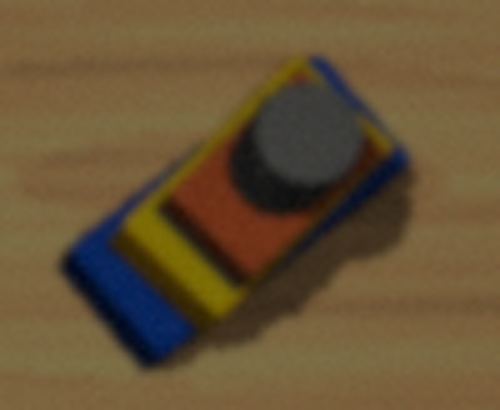

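View pics/c2.png

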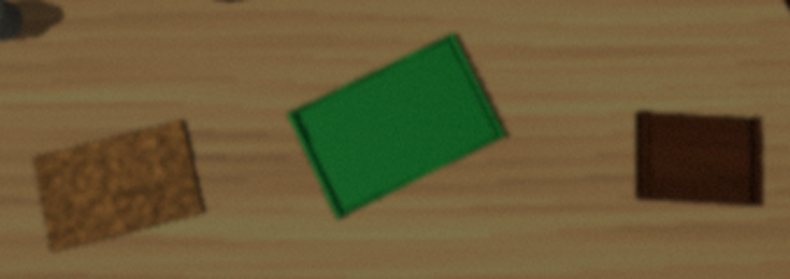

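Tray, cork mat and cradle corners are clear. I'll turn my readings into centres and yaws.

```bash
python3 - <<'E'
from h import *
im=load('top')
for n,z,cs in [('mat',.008,[(35,157),(184,122),(203,211),(51,250)]),('tray',.018,[(290,113),(456,36),(506,135),(340,216)]),('cradle',.018,[(638,112),(761,118),(762,204),(637,198)])]:
    P=np.array([atz(im,a/2.3235+180,b/2.3235+230,z)[:2]*1000 for a,b in cs])
    l=P[1]-P[0]+P[2]-P[3]; w=P[2]-P[1]+P[3]-P[0]
    print(n,P.mean(0).round(1),'L',round(np.hypot(*l)/2,1),'W',round(np.hypot(*w)/2,1),'yaw',round(np.degrees(np.arctan2(l[1],l[0])),1),round(np.degrees(np.arctan2(w[1],w[0]))+90,1))
q=st()['ee_rot']; print(R.from_quat(q,scalar_first=True).as_matrix().round(3))
E
```

```text
mat [384.5 274.1] L 145.9 W 87.8 yaw -76.9 -77.6
tray [438.1   6.9] L 176.0 W 106.7 yaw -65.4 -64.7
cradle [ 403.7 -277.4] L 116.7 W 80.9 yaw -93.3 265.8
[[-0.001  0.246  0.969]
 [-0.002  0.969 -0.246]
 [-1.    -0.002 -0.   ]]
```

```bash
cat >> h.py <<'E'
def go(x,y,z,th=None):
    "mm, deg -> tool-frame shift (cm) and turn about tool x"
    s=st(); M=R.from_quat(s['ee_rot'],scalar_first=True).as_matrix(); p=s['position']
    d=M.T@(np.array([x,y,z])/1000-p)*100
    cur=np.degrees(np.arctan2(M[1,1],M[0,1])); 
    tilt=np.cross(M[:,0],[0,0,-1]); tt=M.T@tilt
    out='shift %s'%d.round(2)
    if th is not None:
        e=(th-cur+90)%180-90; out+=' rx %.3f'%np.radians(-e)
    print(out,'| cur p',(p*1000).round(1),'yaw %.1f'%cur,'tilt',tt.round(4),'t %.1f'%s['clock'])
E
python3 - <<'E'
from h import *
im=load('top');C=cloud(im)
m=(C[...,2]>.05)&(C[...,2]<.4)&(np.arange(640)[None]<160)&(np.arange(480)[:,None]>180)
P=C[m]; 
for y in np.arange(.1,.8,.1):
    Q=P[abs(P[:,0]-y)<.05]
    if len(Q): print('x',y.round(1),'ymin',Q[:,1].min().round(3),'zmax',Q[:,2].max().round(3),len(Q))
go(320,420,300,75.7)
go(610,-150,340,42.5)
E
```

```text
x 0.1 ymin 0.485 zmax 0.326 375
x 0.2 ymin 0.52 zmax 0.328 1719
x 0.3 ymin 0.514 zmax 0.215 5799
x 0.4 ymin 0.522 zmax 0.215 5649
x 0.5 ymin 0.528 zmax 0.215 5438
x 0.6 ymin 0.533 zmax 0.178 3742
shift [-6.94 -8.88 20.68] rx 0.001 | cur p [141.4 556.8 230.5] yaw 75.7 tilt [-0.     -0.0002  0.0017] t 0.1
shift [-10.87 -56.99  62.82] rx 0.580 | cur p [141.4 556.8 230.5] yaw 75.7 tilt [-0.     -0.0002  0.0017] t 0.1
```

```bash
python3 -m creep '{"delta_pos": [[-1,-2,0],[-3,-6,0],[-6,-10,2],[-9,-14,5],[-10.9,-18,9],[-10.9,-22,13],[-10.9,-25,16.5],[-10.9,-28,20],[-10.9,-31,24],[-10.9,-34,28]], "dr": [[0,0,0],[0,0,0],[0.05,0,0],[0.1,0,0],[0.15,0,0],[0.2,0,0],[0.25,0,0],[0.3,0,0],[0.35,0,0],[0.4,0,0]]}' 1 40
python3 -c "
from h import *
go(610,-150,340,42.5)"
```

```text
clock: 1.1
position: [0.3177, 0.1719, 0.3404]
ee_rot: [0.67, 0.226, 0.67, -0.226]
contact_force: [0.4, 1.0, -0.1]
width: 0.0854
shift [ 4.000e-02 -7.910e+00  4.275e+01] rx 0.178 | cur p [317.7 171.9 340.4] yaw 52.7 tilt [ 0.      0.0002 -0.001 ] t 1.1
```

```bash
python3 -m creep '{"delta_pos": [[0,-1,4.5],[0,-2,9],[0,-3,13.5],[0,-4,18],[0,-5,23],[0,-6,28],[0,-7,33],[0,-7.6,38],[0,-7.6,41],[0,-7.6,41]], "dr": [[0.05,0,0],[0.1,0,0],[0.15,0,0],[0.18,0,0],[0.18,0,0],[0.18,0,0],[0.18,0,0],[0.18,0,0],[0.18,0,0],[0.18,0,0]]}'
python3 -m creep '{"delta_pos": [[0,0,0],[0,0,0],[0,0,0]], "dr": [[0,0,0],[0,0,0],[0,0,0]]}'
python3 -c "
from h import *
go(640,-177,340,42.5); grab('wrist','w1.png'); grab('top','top1.png')"
```

```text
clock: 2.1
position: [0.601, -0.1381, 0.3374]
ee_rot: [0.646, 0.285, 0.647, -0.286]
contact_force: [-0.7, 1.4, -0.8]
width: 0.0854
clock: 2.4
position: [0.5973, -0.1335, 0.3409]
ee_rot: [0.648, 0.284, 0.647, -0.284]
contact_force: [-0.9, 0.4, -0.2]
width: 0.0853
shift [0.09 0.2  6.09] rx 0.001 | cur p [ 597.3 -133.5  340.9] yaw 42.6 tilt [-0.      0.0002 -0.0004] t 2.4
```

View pics/w1.png

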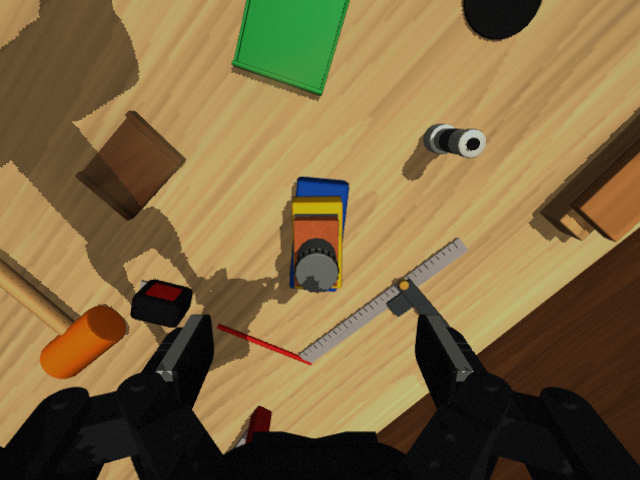

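The wrist view shows the stack centred near (318,245) with the jar at (317,270). Jaws, 85 mm apart, line up across it. I'll measure again from this view.

```bash
cat >> meas.py <<'E'
def stack(cam,c0,layers,r=.11):
    im=load(cam); C=cloud(im); z=C[...,2]; m0=np.hypot(C[...,0]-c0[0],C[...,1]-c0[1])<r
    for n,lo,hi in layers:
        m=(m0&(z>lo)&(z<hi)).astype(np.uint8)
        m=cv2.morphologyEx(m,cv2.MORPH_OPEN,np.ones((3,3),np.uint8))>0
        if m.sum()>20: rect(C[m],n)
E
python3 - <<'E'
from meas import *
for cam in ['wrist','top']:
    print(cam); stack(cam,(.64,-.177),[('jar',.148,.162),('stone',.1,.112),('block',.07,.082),('case',.034,.046)])
im=load('wrist'); C=cloud(im); hsv=cv2.cvtColor(im['pixels'],cv2.COLOR_BGR2HSV).astype(int)
g=(hsv[...,0]>45)&(hsv[...,0]<80)&(hsv[...,1]>120)&(abs(C[...,2])<.03); rect(C[g],'tray part')
for n,c in [('torch',(.66,.018))]:
    m=(np.hypot(C[...,0]-c[0],C[...,1]-c[1])<.05)&(C[...,2]>.105)&(C[...,2]<.125); rect(C[m],n)
go(640,-177,230,42.5)
E
```

```text
wrist
jar n 1441 c [ 640.6 -176.8] size 44.0 43.8 yaw 62.3 med [ 639.5 -175.1  156.1] zr [150.7 157.6]
stone n 1145 c [ 639.7 -175.7] size 79.4 49.8 yaw -46.8 med [ 620.9 -156.3  106.2] zr [103.4 109. ]
block n 933 c [ 643.4 -176.2] size 112.4 59.2 yaw -45.7 med [ 618.1 -144.7   76. ] zr [73.  78.1]
case n 1001 c [ 644.7 -177.1] size 148.6 65.9 yaw -52.6 med [ 609.6 -128.5   40. ] zr [36.2 43.2]
top
jar n 334 c [ 640.3 -174.9] size 43.2 37.9 yaw 14.4 med [ 640.2 -174.6  154.9] zr [150.7 158.5]
stone n 309 c [ 624.3 -160. ] size 49.2 34.0 yaw 44.9 med [ 619.9 -157.2  105. ] zr [101.3 110.6]
block n 215 c [ 609.5 -142.4] size 58.4 16.4 yaw 41.3 med [ 610.2 -142.8   75.2] zr [70.6 81.1]
case n 264 c [ 605.4 -127.3] size 65.9 22.1 yaw 35.8 med [ 604.1 -127.1   38.9] zr [34.5 44.1]
tray part n 8031 c [ 497.6 -122.6] size 535.6 214.9 yaw 84.6 med [461.7 -28.1   6. ] zr [ 3.9 17.9]
torch n 685 c [672.   18.8] size 27.6 27.3 yaw 3.0 med [670.8  17.9 111.8] zr [106. 116.]
shift [11.11  0.19  6.06] rx 0.001 | cur p [ 597.5 -133.6  341.1] yaw 42.6 tilt [-0.      0.0007 -0.0005] t 2.5
```

```bash
python3 -m creep '{"delta_pos": [[1,0.1,1.5],[3,0.2,3.5],[6,0.2,5.2],[9,0.2,6.1],[12,0.2,6.1],[15,0.2,6.1],[18,0.2,6.1],[20.5,0.2,6.1],[22.2,0.2,6.1],[22.7,0.2,6.1]], "dr": [[0,0,0],[0,0,0],[0,0,0],[0,0,0],[0,0,0],[0,0,0],[0,0,0],[0,0,0],[0,0,0],[0,0,0]]}'
python3 -m creep '{"delta_pos": [[0,0,0],[0,0,0],[0,0,0]], "dr": [[0,0,0],[0,0,0],[0,0,0]]}'
python3 -c "
from h import *
go(640.5,-176.5,114,42.5)"
```

```text
clock: 3.5
position: [0.6396, -0.178, 0.11]
ee_rot: [0.646, 0.285, 0.649, -0.285]
contact_force: [-0.5, 0.2, -0.4]
width: 0.0853
clock: 3.8
position: [0.6418, -0.1786, 0.1146]
ee_rot: [0.648, 0.285, 0.646, -0.285]
contact_force: [-0.0, -0.2, -0.0]
width: 0.0853
shift [ 0.06  0.04 -0.25] rx 0.000 | cur p [ 641.8 -178.6  114.6] yaw 42.5 tilt [-0.      0.0024 -0.0013] t 3.8
```

```bash
python3 -m creep '{"delta_pos": [[0,0,-0.2],[0,0,-0.2],[0,0,-0.2],[0,0,-0.2],[0,0,-0.2],[0,0,-0.2],[0,0,-0.2],[0,0,-0.2],[0,0,-0.2],[0,0,-0.2]], "dr": [[0,0,0],[0,0,0],[0,0,0],[0,0,0],[0,0,0],[0,0,0],[0,0,0],[0,0,0],[0,0,0],[0,0,0]]}' -1 40
python3 -c "
from h import *
go(608,170,240,None)"
```

```text
clock: 4.8
position: [0.64, -0.1766, 0.1139]
ee_rot: [0.648, 0.285, 0.647, -0.285]
contact_force: [0.4, 1.5, 4.8]
width: 0.0433
shift [-12.61  21.07 -27.7 ] | cur p [ 640.  -176.6  113.9] yaw 42.5 tilt [-0.      0.0008 -0.001 ] t 4.8
```

```bash
python3 -m creep '{"delta_pos": [[-0.5,0,0],[-1.5,0,0],[-3,0,0],[-5,0,0],[-7.5,0.8,-1],[-10,2.3,-3],[-11.5,4.5,-6],[-12.6,7,-9],[-12.6,9.5,-12.5],[-12.6,12,-16]], "dr": [[0,0,0],[0,0,0],[0,0,0],[0,0,0],[0,0,0],[0,0,0],[0,0,0],[0,0,0],[0,0,0],[0,0,0]]}'
python3 -c "
from h import *
go(608,170,240,None)"
```

```text
clock: 5.8
position: [0.6196, 0.0233, 0.2399]
ee_rot: [0.647, 0.285, 0.647, -0.285]
contact_force: [0.7, -0.0, -1.5]
width: 0.0429
shift [-1.00e-02  9.05e+00 -1.16e+01] | cur p [619.6  23.3 239.9] yaw 42.5 tilt [ 0.      0.0007 -0.0002] t 5.8
```

```bash
python3 -m creep '{"delta_pos": [[0,2.5,-3.3],[0,5,-6.5],[0,7,-9.2],[0.5,8.4,-10.9],[2,9.1,-11.7],[5,9.1,-11.7],[8.5,9.1,-11.7],[12,9.1,-11.7],[15,9.1,-11.7],[17,9.1,-11.7]], "dr": [[0,0,0],[0,0,0],[0,0,0],[0,0,0],[0,0,0],[0,0,0],[0,0,0],[0,0,0],[0,0,0],[0,0,0]]}'
python3 -m creep '{"delta_pos": [[1,0,0],[1.5,0,0],[1.5,0,0],[1.5,0,0]], "dr": [[0,0,0],[0,0,0],[0,0,0],[0,0,0]]}'
python3 -c "
from h import *
go(608,170,15,None)
grab('scene','s2.png')"
```

```text
clock: 6.8
position: [0.6063, 0.1695, 0.0667]
ee_rot: [0.646, 0.284, 0.648, -0.286]
contact_force: [0.5, 0.1, -1.8]
width: 0.0431
clock: 7.2
position: [0.6089, 0.1701, 0.0555]
ee_rot: [0.648, 0.285, 0.647, -0.284]
contact_force: [-0.1, 0.7, -1.4]
width: 0.0431
shift [ 4.05 -0.08 -0.05] | cur p [608.9 170.1  55.5] yaw 42.5 tilt [-0.      0.0013 -0.0019] t 7.2
```

```bash
python3 -m creep '{"delta_pos": [[0.6,0,0],[1.4,0,0],[2.2,0,0],[2.9,0,0],[3.4,0,0],[3.7,0,0],[3.9,0,0],[4,0,0],[4,0,0],[4,0,0]], "dr": [[0,0,0],[0,0,0],[0,0,0],[0,0,0],[0,0,0],[0,0,0],[0,0,0],[0,0,0],[0,0,0],[0,0,0]]}'
python3 -m creep '{"delta_pos": [[0.1,0,0],[0.1,0,0]], "dr": [[0,0,0],[0,0,0]]}'
```

```text
clock: 8.25
position: [0.6081, 0.1701, 0.0145]
ee_rot: [0.647, 0.285, 0.647, -0.285]
contact_force: [-0.6, 0.1, -1.9]
width: 0.0432
clock: 8.45
position: [0.6082, 0.1701, 0.014]
ee_rot: [0.648, 0.285, 0.647, -0.284]
contact_force: [-0.1, 0.3, 1.3]
width: 0.0431
```

```bash
python3 -m creep '{"delta_pos": [[0,0,0],[0,0,0],[0,0,0],[0,0,0],[0,0,0],[0,0,0]], "dr": [[0,0,0],[0,0,0],[0,0,0],[0,0,0],[0,0,0],[0,0,0]]}' 1
python3 -m creep '{"delta_pos": [[-1,0,0],[-3,0,0],[-6,0,0],[-9.5,0,0],[-13,0,0],[-17,0,0],[-21,0,0],[-25,0,0],[-26.5,0,0],[-26.5,0,0]], "dr": [[0,0,0],[0,0,0],[0,0,0],[0,0,0],[0,0,0],[0,0,0],[0,0,0],[0,0,0],[0,0,0],[0,0,0]]}'
python3 - <<'E'
from meas import *
grab('top'); stack('top',(.608,.17),[('jar',.045,.065)],.08)
grab('wrist'); 
stack('wrist',(.608,.17),[('jar',.045,.065)],.08)
go(640,-176,280,43)
E
```

```text
clock: 9.05
position: [0.6079, 0.1701, 0.0133]
ee_rot: [0.647, 0.285, 0.647, -0.285]
contact_force: [-1.0, 0.4, 0.8]
width: 0.0851
clock: 10.05
position: [0.6092, 0.1703, 0.2826]
ee_rot: [0.65, 0.286, 0.645, -0.283]
contact_force: [0.2, -0.2, -0.5]
width: 0.0851
jar n 215 c [607.  174.4] size 41.4 30.2 yaw 9.2 med [605.6 173.5  54.6] zr [49.8 58. ]
jar n 1359 c [609.1 170.3] size 44.4 43.1 yaw 53.6 med [608.7 171.1  56. ] zr [50.6 57.7]
shift [ -0.19 -20.98  27.71] rx -0.008 | cur p [607.4 170.  278.1] yaw 42.5 tilt [-0.     -0.0002  0.0002] t 10.2
```

```bash
python3 -m creep '{"delta_pos": [[0,-1,1],[0,-3,4],[0,-6,8],[0,-8.5,11.5],[0,-11,15],[0,-13.5,18.5],[0,-16,21.5],[0,-18.5,24.5],[0,-20.3,26.8],[0,-21,27.7]], "dr": [[0,0,0],[0,0,0],[0,0,0],[0,0,0],[0,0,0],[0,0,0],[0,0,0],[0,0,0],[0,0,0],[0,0,0]]}'
python3 -m creep '{"delta_pos": [[0,0,0],[0,0,0],[0,0,0]], "dr": [[0,0,0],[0,0,0],[0,0,0]]}'
python3 - <<'E'
from meas import *
grab('wrist','w3.png'); 
L=[('stone',.1,.112),('block',.07,.082),('case',.034,.046)]
stack('wrist',(.64,-.177),L)
go(640,-176,76,43)
E
```

```text
clock: 11.15
position: [0.639, -0.1799, 0.2759]
ee_rot: [0.645, 0.285, 0.648, -0.287]
contact_force: [-0.8, 0.7, 0.1]
width: 0.0852
clock: 11.45
position: [0.64, -0.1744, 0.2781]
ee_rot: [0.647, 0.284, 0.648, -0.284]
contact_force: [0.1, 0.5, -0.5]
width: 0.0855
stone n 4640 c [ 640.  -176.2] size 79.8 50.1 yaw -47.5 med [ 638.5 -174.5  106.1] zr [104.5 107.5]
block n 1660 c [ 643.2 -176.3] size 111.3 59.8 yaw -46.4 med [ 625.  -149.2   75.9] zr [73.1 77.8]
case n 1679 c [ 644.5 -177.1] size 150.0 65.8 yaw -52.6 med [ 613.3 -131.1   39.8] zr [36.4 41.8]
shift [20.24 -0.13  0.12] rx -0.007 | cur p [ 640.2 -174.4  278.4] yaw 42.6 tilt [-0.     -0.0006 -0.0004] t 11.5
```

```bash
python3 -m creep '{"delta_pos": [[1.5,-0.1,0.1],[4.5,-0.1,0.1],[8,-0.1,0.1],[11.5,-0.1,0.1],[14.5,-0.1,0.1],[17,-0.1,0.1],[18.5,-0.1,0.1],[19.3,-0.1,0.1],[19.7,-0.1,0.1],[19.7,-0.1,0.1]], "dr": [[0,0,0],[0,0,0],[0,0,0],[0,0,0],[0,0,0],[0,0,0],[0,0,0],[0,0,0],[0,0,0],[0,0,0]]}'
python3 -m creep '{"delta_pos": [[0,0,0],[0,0,0],[0,0,0]], "dr": [[0,0,0],[0,0,0],[0,0,0]]}'
python3 -c "
from h import *
go(640,-176.2,76,42.5)"
```

```text
clock: 12.5
position: [0.6405, -0.1769, 0.0816]
ee_rot: [0.648, 0.284, 0.647, -0.284]
contact_force: [0.0, 0.4, -0.6]
width: 0.0852
clock: 12.8
position: [0.6406, -0.1776, 0.0821]
ee_rot: [0.648, 0.285, 0.647, -0.285]
contact_force: [0.7, -0.4, 0.1]
width: 0.0852
shift [ 0.61  0.05 -0.15] rx 0.000 | cur p [ 640.6 -177.6   82.1] yaw 42.5 tilt [ 0.      0.0013 -0.0008] t 12.8
```

```bash
python3 -m creep '{"delta_pos": [[0.3,0,-0.1],[0.5,0,-0.1],[0.5,0,-0.1]], "dr": [[0,0,0],[0,0,0],[0,0,0]]}'
python3 -m creep '{"delta_pos": [[0,0,0],[0,0,0],[0,0,0],[0,0,0],[0,0,0],[0,0,0],[0,0,0],[0,0,0],[0,0,0]], "dr": [[0,0,0],[0,0,0],[0,0,0],[0,0,0],[0,0,0],[0,0,0],[0,0,0],[0,0,0],[0,0,0]]}' -1 50
python3 -c "
from h import *
go(404,-279,200,-3.6)"
```

```text
clock: 13.1
position: [0.6391, -0.1766, 0.0757]
ee_rot: [0.647, 0.285, 0.648, -0.285]
contact_force: [0.3, 0.4, -0.2]
width: 0.0853
clock: 14.0
position: [0.6398, -0.1768, 0.0765]
ee_rot: [0.648, 0.285, 0.647, -0.285]
contact_force: [0.6, 0.3, 1.9]
width: 0.0492
shift [-12.36 -24.28  -8.4 ] rx 0.805 | cur p [ 639.8 -176.8   76.5] yaw 42.5 tilt [ 0.      0.0006 -0.0004] t 14.0
```

```bash
python3 -m creep '{"delta_pos": [[-0.3,0,0],[-1,0,0],[-2.2,0,0],[-4,0,0],[-6,-0.5,-0.2],[-8,-2,-0.7],[-8.5,-4.5,-1.5],[-8.5,-7.5,-2.6],[-8.5,-11,-3.8],[-8.5,-14.5,-5]], "dr": [[0,0,0],[0,0,0],[0,0,0],[0,0,0],[0.05,0,0],[0.12,0,0],[0.2,0,0],[0.3,0,0],[0.4,0,0],[0.5,0,0]]}'
python3 -m creep '{"delta_pos": [[0,0,0],[0,0,0],[0,0,0]], "dr": [[0,0,0],[0,0,0],[0,0,0]]}'
python3 -c "
from h import *
go(404,-279,110,-3.6)"
```

```text
clock: 15.0
position: [0.4978, -0.2382, 0.1622]
ee_rot: [0.556, 0.437, 0.556, -0.437]
contact_force: [0.0, -0.6, -0.9]
width: 0.0491
clock: 15.3
position: [0.4999, -0.2379, 0.162]
ee_rot: [0.557, 0.436, 0.556, -0.436]
contact_force: [0.4, 0.1, -2.1]
width: 0.0492
shift [  5.18 -10.31   1.68] rx 0.305 | cur p [ 499.9 -237.9  162. ] yaw 13.9 tilt [-0.      0.0009 -0.0017] t 15.3
```

```bash
python3 - <<'E'
from meas import *
grab('wrist','w4.png'); stack('wrist',(.404,-.28),[('stops',.013,.023),('floor',.004,.0125)],.08)
im=load('wrist');print(len(im))
E
```

```text
stops n 2255 c [ 404.4 -277.2] size 117.1 84.8 yaw 86.1 med [ 404.6 -227.6   17.6] zr [13.7 19.2]
floor n 10244 c [ 405.2 -273.3] size 109.2 84.7 yaw 86.5 med [ 404.4 -275.9    8. ] zr [6.5 9.8]
6
```

View pics/w4.png

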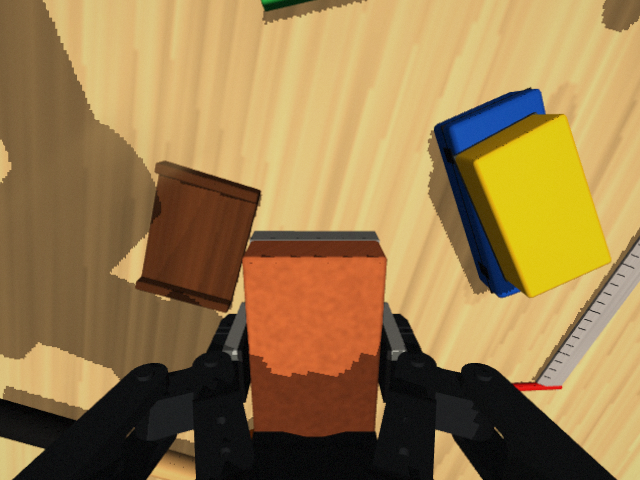

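The wrist view shows the stone gripped squarely and level (245–385, 230–435). The cradle is clear at about (198,236), with its centre at (404.4,-277.2) and yaw 86.1°.

```bash
python3 -m creep '{"delta_pos": [[0,-1.5,0.3],[0,-4,0.8],[1,-7,1.2],[2,-9.3,1.5],[3,-10.1,1.6],[4.5,-10.1,1.6],[6,-10.1,1.6],[7.5,-10.1,1.6],[9,-10.1,1.6],[9.5,-10.1,1.6]], "dr": [[0.06,0,0],[0.14,0,0],[0.22,0,0],[0.28,0,0],[0.31,0,0],[0.31,0,0],[0.31,0,0],[0.31,0,0],[0.31,0,0],[0.31,0,0]]}'
python3 -m creep '{"delta_pos": [[0,0,0],[0,0,0],[0,0,0]], "dr": [[0,0,0],[0,0,0],[0,0,0]]}'
python3 -c "
from h import *
go(404.4,-277.2,8.5,-3.9)"
```

```text
clock: 16.35
position: [0.4051, -0.2767, 0.0647]
ee_rot: [0.482, 0.517, 0.484, -0.516]
contact_force: [-0.3, -0.2, -2.2]
width: 0.0497
clock: 16.65
position: [0.4055, -0.278, 0.067]
ee_rot: [0.483, 0.517, 0.482, -0.517]
contact_force: [0.0, 0.0, -1.7]
width: 0.0492
shift [ 5.85 -0.12 -0.08] rx 0.000 | cur p [ 405.5 -278.    67. ] yaw -3.9 tilt [-0.      0.0009 -0.0015] t 16.6
```

```bash
python3 -m creep '{"delta_pos": [[0.8,-0.1,-0.1],[1.8,-0.1,-0.1],[2.9,-0.1,-0.1],[3.9,-0.1,-0.1],[4.7,-0.1,-0.1],[5.2,-0.1,-0.1],[5.5,-0.1,-0.1],[5.7,-0.1,-0.1],[5.8,-0.1,-0.1],[5.8,-0.1,-0.1]], "dr": [[0,0,0],[0,0,0],[0,0,0],[0,0,0],[0,0,0],[0,0,0],[0,0,0],[0,0,0],[0,0,0],[0,0,0]]}'
python3 -m creep '{"delta_pos": [[0.1,0,0],[0.1,0,0]], "dr": [[0,0,0],[0,0,0]]}'
```

```text
clock: 17.65
position: [0.404, -0.2767, 0.0085]
ee_rot: [0.483, 0.517, 0.482, -0.517]
contact_force: [-0.3, 0.8, -2.0]
width: 0.0492
clock: 17.85
position: [0.404, -0.2768, 0.0085]
ee_rot: [0.483, 0.517, 0.482, -0.517]
contact_force: [-1.4, 0.8, 7.7]
width: 0.0496
```

Contact (7.7 N up): release and retreat.

```bash
python3 -m creep '{"delta_pos": [[0,0,0],[0,0,0],[0,0,0],[0,0,0],[0,0,0],[0,0,0]], "dr": [[0,0,0],[0,0,0],[0,0,0],[0,0,0],[0,0,0],[0,0,0]]}' 1
python3 -m creep '{"delta_pos": [[-1,0,0],[-3,0,0],[-6,0,0],[-9.5,0,0],[-13,0,0],[-16.5,0,0],[-19,0,0],[-20,0,0],[-20,0,0],[-20,0,0]], "dr": [[0,0,0],[0,0,0],[0,0,0],[0,0,0],[0,0,0],[0,0,0],[0,0,0],[0,0,0],[0,0,0],[0,0,0]]}'
python3 - <<'E'
from meas import *
grab('wrist','w5.png'); stack('wrist',(.404,-.277),[('stone',.033,.045)],.08)
go(643.3,-176.3,210,43.6)
E
```

```text
clock: 18.45
position: [0.4037, -0.2765, 0.0072]
ee_rot: [0.483, 0.517, 0.483, -0.517]
contact_force: [-0.2, -0.6, 0.1]
width: 0.0856
clock: 19.45
position: [0.4031, -0.2759, 0.2063]
ee_rot: [-0.482, -0.517, -0.483, 0.517]
contact_force: [-0.6, -0.2, -0.6]
width: 0.0853
stone n 4737 c [ 404.8 -276.5] size 79.8 50.1 yaw 86.1 med [ 404.8 -273.9   38.1] zr [36.5 39.5]
shift [ -0.46  23.31 -11.56] rx -0.829 | cur p [ 402.9 -275.8  205.8] yaw -3.9 tilt [ 0.     -0.002   0.0024] t 19.5
```

```bash
python3 -m creep '{"delta_pos": [[0,1.5,-0.7],[0,4,-2],[0,7,-3.5],[0,10,-5],[0,13,-6.5],[0,16,-8],[0,19,-9.5],[0,21.5,-10.7],[0,23,-11.4],[0,23.3,-11.6]], "dr": [[-0.06,0,0],[-0.15,0,0],[-0.25,0,0],[-0.35,0,0],[-0.45,0,0],[-0.55,0,0],[-0.65,0,0],[-0.75,0,0],[-0.81,0,0],[-0.829,0,0]]}'
python3 -m creep '{"delta_pos": [[0,0,0],[0,0,0],[0,0,0]], "dr": [[0,0,0],[0,0,0],[0,0,0]]}'
python3 - <<'E'
from meas import *
grab('wrist'); 
stack('wrist',(.64,-.177),[('block',.07,.082),('case',.034,.046)])
go(643.3,-176.3,39,43.6)
E
```

```text
clock: 20.5
position: [0.6449, -0.1754, 0.2044]
ee_rot: [0.649, 0.278, 0.652, -0.278]
contact_force: [-0.4, -0.5, -0.1]
width: 0.0857
clock: 20.8
position: [0.643, -0.1771, 0.2072]
ee_rot: [0.649, 0.279, 0.65, -0.279]
contact_force: [-0.0, -0.1, -0.6]
width: 0.0852
block n 9887 c [ 643.  -176.7] size 111.7 60.1 yaw -46.6 med [ 639.2 -172.6   76. ] zr [74.1 77.4]
case n 2159 c [ 644.4 -177.1] size 149.9 66.1 yaw -52.5 med [ 607.8 -127.8   39.8] zr [36.4 44. ]
shift [16.84  0.07 -0.04] rx -0.001 | cur p [ 643.1 -177.1  207.4] yaw 43.5 tilt [-0.     -0.0003  0.0003] t 20.9
```

```bash
python3 -m creep '{"delta_pos": [[1.5,0,0],[4.5,0,0],[8,0,0],[11,0,0],[13.5,0,0],[15.2,0,0],[16.2,0,0],[16.6,0,0],[16.8,0,0],[16.8,0,0]], "dr": [[0,0,0],[0,0,0],[0,0,0],[0,0,0],[0,0,0],[0,0,0],[0,0,0],[0,0,0],[0,0,0],[0,0,0]]}'
python3 -m creep '{"delta_pos": [[0,0,0],[0,0,0],[0,0,0]], "dr": [[0,0,0],[0,0,0],[0,0,0]]}'
python3 -c "
from h import *
go(643,-176.7,38.5,43.4)"
```

```text
clock: 21.85
position: [0.6446, -0.1769, 0.0401]
ee_rot: [0.65, 0.279, 0.649, -0.279]
contact_force: [0.6, 1.1, -0.2]
width: 0.0856
clock: 22.15
position: [0.6444, -0.1767, 0.0399]
ee_rot: [0.65, 0.279, 0.65, -0.278]
contact_force: [0.3, -0.8, -0.4]
width: 0.0854
shift [ 0.14 -0.1  -0.1 ] rx 0.004 | cur p [ 644.4 -176.7   39.9] yaw 43.6 tilt [-0.      0.0009 -0.0005] t 22.1
```

```bash
python3 -m creep '{"delta_pos": [[0.1,-0.1,-0.1],[0.1,-0.1,-0.1],[0.1,-0.1,-0.1],[0.1,-0.1,-0.1],[0.1,-0.1,-0.1],[0.1,-0.1,-0.1],[0.1,-0.1,-0.1],[0.1,-0.1,-0.1],[0.1,-0.1,-0.1]], "dr": [[0,0,0],[0,0,0],[0,0,0],[0,0,0],[0,0,0],[0,0,0],[0,0,0],[0,0,0],[0,0,0]]}' -1 50
python3 -c "
from h import *
go(384.5,274,170,12.8)"
```

```text
clock: 23.05
position: [0.6426, -0.1766, 0.0384]
ee_rot: [0.65, 0.279, 0.65, -0.279]
contact_force: [-1.3, 0.2, 3.7]
width: 0.059
shift [-13.16  12.39 -50.43] rx 0.538 | cur p [ 642.6 -176.6   38.4] yaw 43.6 tilt [ 0.     -0.0001  0.0001] t 23.1
```

```bash
python3 -m creep '{"delta_pos": [[-0.3,0,0],[-1,0,0],[-2.2,0,0],[-4,0,0],[-6,0.3,-1],[-8.5,0.8,-3],[-11,1.5,-6],[-13,2.4,-10],[-13.2,3.4,-14],[-13.2,4.4,-18]], "dr": [[0,0,0],[0,0,0],[0,0,0],[0,0,0],[0,0,0],[0.04,0,0],[0.09,0,0],[0.14,0,0],[0.19,0,0],[0.25,0,0]]}'
python3 -c "
from h import *
go(384.5,274,170,12.8)"
```

```text
clock: 24.05
position: [0.5504, -0.0148, 0.1724]
ee_rot: [0.611, 0.359, 0.608, -0.358]
contact_force: [1.0, 0.6, -2.6]
width: 0.0593
shift [  0.17  -0.45 -33.3 ] rx 0.285 | cur p [550.4 -14.8 172.4] yaw 29.1 tilt [-0.      0.002  -0.0034] t 24.1
```

```bash
python3 -m creep '{"delta_pos": [[0,0,-4],[0,0,-8],[0,-0.1,-12],[0,-0.2,-16],[0,-0.3,-20],[0,-0.3,-24],[0,-0.4,-27.5],[0,-0.4,-30.2],[0,-0.4,-31.8],[0,-0.4,-32.4]], "dr": [[0.04,0,0],[0.08,0,0],[0.12,0,0],[0.16,0,0],[0.2,0,0],[0.24,0,0],[0.27,0,0],[0.28,0,0],[0.28,0,0],[0.28,0,0]]}'
python3 -m creep '{"delta_pos": [[0,0,0],[0,0,0],[0,0,0]], "dr": [[0,0,0],[0,0,0],[0,0,0]]}'
python3 - <<'E'
from meas import *
im=grab('wrist','w6.png'); C=cloud(im)
stack('wrist',(.3845,.274),[('mat',.004,.013)],.11)
go(384.5,274,60,12.8)
E
```

```text
clock: 25.05
position: [0.3876, 0.2662, 0.1712]
ee_rot: [0.555, 0.439, 0.555, -0.438]
contact_force: [1.1, -1.1, -1.8]
width: 0.0592
clock: 25.35
position: [0.389, 0.264, 0.1704]
ee_rot: [0.554, 0.439, 0.554, -0.439]
contact_force: [-0.5, -0.7, -2.1]
width: 0.0595
mat n 9163 c [375.8 318.5] size 93.2 67.5 yaw 13.2 med [375.9 320.2   7.9] zr [6.3 9.4]
shift [11.04 -0.21 -1.07] rx 0.006 | cur p [389.  264.  170.4] yaw 13.2 tilt [ 0.      0.0002 -0.0002] t 25.4
```

View pics/w6.png

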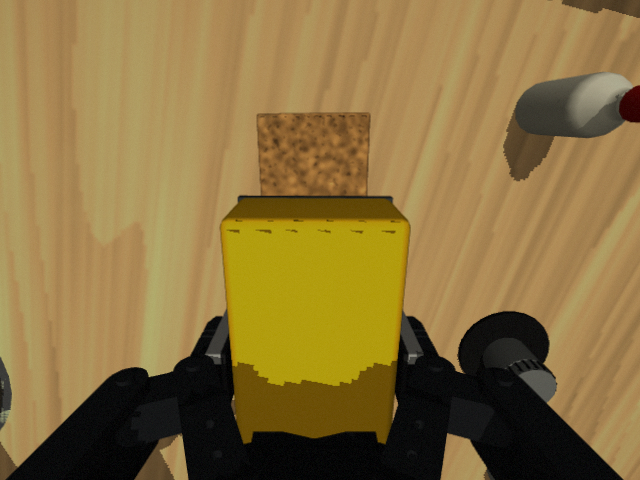

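The block is held level, and the cork mat's far half shows at (257–370, 113–195). Working from its far edge, the centre is about (385,278) and the jaw yaw 13.2°. The jar stands on its disc at (515,365).

```bash
python3 -c "
from h import *
go(385,278.3,6.4,13.2)"
python3 -m creep '{"delta_pos": [[1,0,-0.5],[3,0,-1],[5.5,0,-1.4],[8,0,-1.5],[10,0,-1.5],[11.5,0,-1.5],[12.5,0,-1.5],[13,0,-1.5],[13,0,-1.5],[13,0,-1.5]], "dr": [[0,0,0],[0,0,0],[0,0,0],[0,0,0],[0,0,0],[0,0,0],[0,0,0],[0,0,0],[0,0,0],[0,0,0]]}'
python3 -m creep '{"delta_pos": [[0,0,0],[0,0,0]], "dr": [[0,0,0],[0,0,0]]}'
python3 -c "
from h import *
go(385,278.3,6.4,13.2)"
```

```text
shift [16.4  -0.07 -1.48] rx -0.001 | cur p [389.  264.  170.4] yaw 13.2 tilt [ 0.      0.0002 -0.0002] t 25.4
clock: 26.4
position: [0.3855, 0.2796, 0.0407]
ee_rot: [0.554, 0.439, 0.554, -0.439]
contact_force: [-0.4, -0.2, -2.8]
width: 0.0594
clock: 26.6
position: [0.3855, 0.2796, 0.041]
ee_rot: [0.554, 0.44, 0.554, -0.439]
contact_force: [0.2, 0.5, -2.3]
width: 0.0591
shift [ 3.46 -0.08  0.12] rx 0.001 | cur p [385.5 279.6  41. ] yaw 13.2 tilt [-0.     -0.0005 -0.0016] t 26.6
```

```bash
python3 -m creep '{"delta_pos": [[0.5,0,0.1],[1.2,0,0.1],[1.9,0,0.1],[2.5,0,0.1],[2.9,0,0.1],[3.1,0,0.1],[3.3,0,0.1],[3.4,0,0.1],[3.5,0,0.1],[3.5,0,0.1]], "dr": [[0,0,0],[0,0,0],[0,0,0],[0,0,0],[0,0,0],[0,0,0],[0,0,0],[0,0,0],[0,0,0],[0,0,0]]}'
python3 -m creep '{"delta_pos": [[0,0,0],[0,0,0]], "dr": [[0,0,0],[0,0,0]]}'
```

```text
clock: 27.6
position: [0.3853, 0.2784, 0.0063]
ee_rot: [0.554, 0.439, 0.554, -0.439]
contact_force: [-1.4, -1.5, 7.0]
width: 0.0592
clock: 27.8
position: [0.3853, 0.2784, 0.0064]
ee_rot: [0.554, 0.439, 0.554, -0.439]
contact_force: [-1.3, -0.8, 6.1]
width: 0.0597
```

```bash
python3 -m creep '{"delta_pos": [[0,0,0],[0,0,0],[0,0,0],[0,0,0],[0,0,0],[0,0,0]], "dr": [[0,0,0],[0,0,0],[0,0,0],[0,0,0],[0,0,0],[0,0,0]]}' 1
python3 -m creep '{"delta_pos": [[-1,0,0],[-3,0,0],[-6,0,0],[-9.5,0,0],[-13,0,0],[-16.5,0,0],[-20,0,0],[-22.5,0,0],[-23.5,0,0],[-23.5,0,0]], "dr": [[0,0,0],[0,0,0],[0,0,0],[0,0,0],[0,0,0],[0,0,0],[0,0,0],[0,0,0],[0,0,0],[0,0,0]]}'
python3 - <<'E'
from meas import *
grab('wrist','w7.png'); stack('wrist',(.385,.278),[('block',.038,.05),('mat+',.004,.013)],.11)
go(644.4,-177.1,240,37.5)
E
```

```text
clock: 28.4
position: [0.3852, 0.2784, 0.0052]
ee_rot: [0.554, 0.439, 0.554, -0.439]
contact_force: [-0.8, -0.4, 0.1]
width: 0.0851
clock: 29.4
position: [0.3857, 0.2787, 0.2418]
ee_rot: [0.555, 0.44, 0.554, -0.438]
contact_force: [-0.3, 0.1, 0.2]
width: 0.0854
block n 6737 c [386.1 278.3] size 110.8 60.1 yaw -77.0 med [385.4 282.8  44. ] zr [42.  45.6]
mat+ n 4635 c [385.7 279.1] size 148.5 93.0 yaw -76.1 med [370.4 314.1   8. ] zr [6.2 9.8]
shift [2.000e-02 1.483e+01 5.026e+01] rx -0.424 | cur p [384.9 278.2 240.3] yaw 13.2 tilt [ 0.     -0.0001 -0.0002] t 29.4
```

```bash
python3 -m creep '{"delta_pos": [[0,0.3,1],[0,1.2,4],[0,2.4,8],[0,3.6,12],[0,4.8,16],[0,6,20.5],[0,7.2,25],[0,8.6,29.5],[0,10,34],[0,11.4,38.5]], "dr": [[0,0,0],[-0.04,0,0],[-0.08,0,0],[-0.12,0,0],[-0.16,0,0],[-0.2,0,0],[-0.24,0,0],[-0.28,0,0],[-0.32,0,0],[-0.36,0,0]]}'
python3 -c "
from h import *
go(644.4,-177.1,200,37.5)"
```

```text
clock: 30.45
position: [0.584, -0.0729, 0.2381]
ee_rot: [0.623, 0.332, 0.625, -0.333]
contact_force: [0.6, -0.9, 0.3]
width: 0.0854
shift [ 3.78 -0.8  12.03] rx -0.063 | cur p [584.  -72.9 238.1] yaw 33.9 tilt [-0.     -0.0027  0.0026] t 30.4
```

```bash
python3 -m creep '{"delta_pos": [[0.5,-0.2,3.5],[1.5,-0.4,6.5],[2.5,-0.6,9],[3.5,-0.7,10.5],[3.8,-0.7,11.1],[3.8,-0.7,11.1],[3.8,-0.7,11.1],[3.8,-0.7,11.1]], "dr": [[-0.02,0,0],[-0.04,0,0],[-0.06,0,0],[-0.06,0,0],[-0.06,0,0],[-0.06,0,0],[-0.06,0,0],[-0.06,0,0]]}'
python3 - <<'E'
from meas import *
grab('wrist','w8.png'); stack('wrist',(.644,-.177),[('case',.034,.046)])
go(644.4,-177.1,1,37.5)
E
```

```text
clock: 31.25
position: [0.6402, -0.1652, 0.2032]
ee_rot: [0.634, 0.314, 0.634, -0.313]
contact_force: [0.7, 0.8, 0.4]
width: 0.0854
case n 11584 c [ 644.8 -177.7] size 149.8 66.2 yaw -52.5 med [ 639.8 -170.5   40. ] zr [37.5 41.5]
shift [20.23 -0.41  1.17] rx -0.002 | cur p [ 640.3 -165.3  203.3] yaw 37.4 tilt [-0.      0.0007 -0.0009] t 31.3
```

View pics/w8.png

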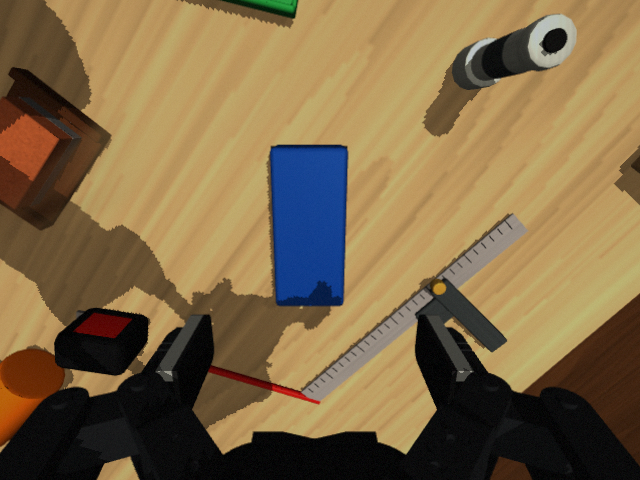

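The case lies alone at (272–348, 145–305), square to the jaws. The steel square's blade is clear of where the fingers will come down.

```bash
python3 -c "
from h import *
go(644.8,-177.7,2,37.5)"
python3 -m creep '{"delta_pos": [[1,-0.2,0.8],[3.5,-0.4,1.2],[6.5,-0.4,1.2],[9.5,-0.4,1.2],[11.5,-0.4,1.2],[12.5,-0.4,1.2],[13,-0.4,1.2],[13,-0.4,1.2],[13,-0.4,1.2]], "dr": [[0,0,0],[0,0,0],[0,0,0],[0,0,0],[0,0,0],[0,0,0],[0,0,0],[0,0,0],[0,0,0]]}'
python3 -c "
from h import *
go(644.8,-177.7,2,37.5)"
```

```text
shift [20.13 -0.41  1.25] rx -0.002 | cur p [ 640.3 -165.3  203.3] yaw 37.4 tilt [-0.      0.0007 -0.0009] t 31.3
clock: 32.2
position: [0.6453, -0.1787, 0.0734]
ee_rot: [0.634, 0.314, 0.633, -0.314]
contact_force: [-0.9, 0.0, -0.5]
width: 0.0853
shift [ 7.14  0.01 -0.12] rx -0.003 | cur p [ 645.3 -178.7   73.4] yaw 37.3 tilt [ 0.      0.0019 -0.0013] t 32.2
```

```bash
python3 -m creep '{"delta_pos": [[1,0,-0.1],[2.5,0,-0.1],[4,0,-0.1],[5.2,0,-0.1],[6.1,0,-0.1],[6.7,0,-0.1],[7,0,-0.1],[7.1,0,-0.1],[7.1,0,-0.1]], "dr": [[0,0,0],[0,0,0],[0,0,0],[0,0,0],[0,0,0],[0,0,0],[0,0,0],[0,0,0],[0,0,0]]}'
python3 -m creep '{"delta_pos": [[0,0,0],[0,0,0],[0,0,0],[0,0,0],[0,0,0],[0,0,0],[0,0,0],[0,0,0]], "dr": [[0,0,0],[0,0,0],[0,0,0],[0,0,0],[0,0,0],[0,0,0],[0,0,0],[0,0,0]]}' -1 70
python3 -c "
from h import *
go(439,8,120,25)"
```

```text
clock: 33.1
position: [0.6442, -0.1776, 0.0016]
ee_rot: [0.634, 0.314, 0.633, -0.314]
contact_force: [-0.3, 0.2, 0.2]
width: 0.0855
clock: 33.9
position: [0.6444, -0.1778, 0.0021]
ee_rot: [0.634, 0.314, 0.633, -0.314]
contact_force: [-0.9, -0.8, 5.5]
width: 0.0652
shift [-11.82  -5.06 -27.21] rx 0.215 | cur p [ 644.4 -177.8    2.1] yaw 37.3 tilt [ 0.      0.0013 -0.0006] t 33.9
```

```bash
python3 -m creep '{"delta_pos": [[-0.3,0,0],[-1,0,0],[-2.5,0,0],[-5,0,0],[-8,-0.2,-1],[-11,-0.6,-3.5],[-13,-1.2,-6.5],[-14,-1.8,-9.5],[-14,-2.3,-12],[-14,-2.5,-13]], "dr": [[0,0,0],[0,0,0],[0,0,0],[0.03,0,0],[0.06,0,0],[0.1,0,0],[0.14,0,0],[0.18,0,0],[0.21,0,0],[0.21,0,0]]}'
python3 -m creep '{"delta_pos": [[0,0,0],[0,0,0]], "dr": [[0,0,0],[0,0,0]]}'
python3 - <<'E'
from meas import *
im=grab('wrist','w9.png'); C=cloud(im); hsv=cv2.cvtColor(im['pixels'],cv2.COLOR_BGR2HSV).astype(int)
g=(hsv[...,0]>45)&(hsv[...,0]<80)&(hsv[...,1]>120)&(abs(C[...,2]-.01)<.012)&(np.hypot(C[...,0]-.439,C[...,1]-.008)<.12)
rect(C[g],'tray part'); 
g2=g&(C[...,2]>.014); rect(C[g2],'endwalls')
go(439,8,8,25)
E
```

```text
clock: 34.9
position: [0.5427, -0.0874, 0.1424]
ee_rot: [0.597, 0.378, 0.598, -0.378]
contact_force: [-0.2, 0.3, -4.8]
width: 0.065
clock: 35.1
position: [0.5464, -0.09, 0.1416]
ee_rot: [0.598, 0.378, 0.597, -0.378]
contact_force: [0.6, -0.0, -4.6]
width: 0.065
tray part n 24300 c [452.5 -19.6] size 114.9 110.6 yaw 25.7 med [447.6  -9.9   5.9] zr [ 4.3 10.6]
endwalls n 307 c [439.7 -83.6] size 27.8 6.2 yaw 25.5 med [440.1 -83.4  17.4] zr [14.7 19. ]
shift [ 13.31  -5.55 -13.5 ] rx 0.005 | cur p [546.6 -90.2 141.4] yaw 25.3 tilt [ 0.      0.0015 -0.0012] t 35.1
```

View pics/w9.png

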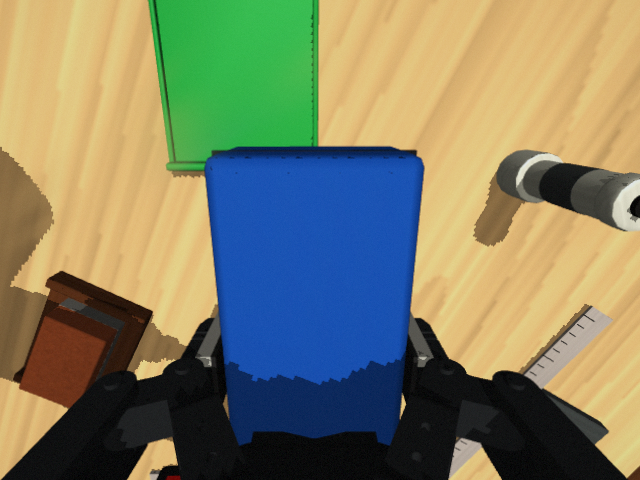

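```bash
python3 - <<'E'
from meas import *
for cam in ['wrist','top']:
    im=load(cam); C=cloud(im); hsv=cv2.cvtColor(im['pixels'],cv2.COLOR_BGR2HSV).astype(int)
    g=(hsv[...,0]>45)&(hsv[...,0]<80)&(hsv[...,1]>120)&(abs(C[...,2]-.01)<.012)&(np.hypot(C[...,0]-.439,C[...,1]-.008)<.14)
    P=C[g][:,:2]*1000
    for a in (25,25.7):
        t=np.radians(a);u=P@[np.cos(t),np.sin(t)];v=P@[np.sin(t),-np.cos(t)]
        print(cam,a,'u',np.percentile(u,[0,.3,99.7,100]).round(1),'v',np.percentile(v,[0,.3,99.7,100]).round(1))
    # slopes of side edges: v-binned u extremes
    t=np.radians(25.3);u=P@[np.cos(t),np.sin(t)];v=P@[np.sin(t),-np.cos(t)]
    bins=np.arange(v.min()+5,v.max()-5,8); lo=[];hi=[]
    for b in bins:
        s=u[(v>=b)&(v<b+8)]; lo.append(np.percentile(s,1));hi.append(np.percentile(s,99))
    print(np.round(lo,1),np.round(hi,1))
    ub=[np.percentile(v[(u>=b)&(u<b+8)],99.5) for b in np.arange(350,440,8)]; print('v end',np.round(ub,1))
E
```

```text
wrist 25 u [343.8 348.6 459.  459.4] v [153.6 154.2 262.8 264.7]
wrist 25.7 u [341.8 346.  456.5 456.7] v [158.5 159.2 267.2 269.1]
[348.3 348.3 348.3 348.2 348.5 348.4 348.4 348.4 348.2 348.3 348.4 347.8
 348. ] [457.1 457.1 457.2 457.2 457.2 457.2 457.3 457.3 457.3 457.3 457.3 451.6
 375. ]
v end [264.9 265.8 266.3 260.5 251.9 250.5 249.1 249.1 249.  249.6 249.7 249. ]
top 25 u [347.2 347.8 457.2 457.7] v [ 87.   87.7 265.1 266.3]
top 25.7 u [345.  345.1 454.9 455.7] v [ 91.8  92.5 270.1 271.8]
[347.6 348.3 347.9 348.1 348.3 348.1 348.1 348.4 347.5 347.2 347.5 348.2
 348.3 347.6 347.3 347.4 347.7 347.5 347.8 347.6 347.9 349.5] [431.8 433.7 451.  455.4 455.6 455.3 455.7 455.4 455.9 455.2 455.3 454.9
 455.2 455.1 455.6 455.7 455.4 455.5 454.8 454.3 455.3 453.8]
v end [265.5 266.1 265.9 265.2 266.5 265.9 267.4 267.1 266.1 267.2 266.5 268.1]
```

```bash
python3 -c "
from h import *
go(439.5,11.8,8.1,25.3)"
python3 -m creep '{"delta_pos": [[0,-0.7,-1.7],[0.5,-2,-4.7],[1.5,-3.5,-8.5],[3,-4.8,-12],[5,-5.2,-13.5],[7,-5.2,-13.8],[8.5,-5.2,-13.8],[9.2,-5.2,-13.8],[9.2,-5.2,-13.8],[9.2,-5.2,-13.8]], "dr": [[0,0,0],[0,0,0],[0,0,0],[0,0,0],[0,0,0],[0,0,0],[0,0,0],[0,0,0],[0,0,0],[0,0,0]]}'
python3 -m creep '{"delta_pos": [[0,0,0],[0,0,0]], "dr": [[0,0,0],[0,0,0]]}'
python3 -c "
from h import *
go(439.5,11.8,8.1,25.3)"
```

```text
shift [ 13.3   -5.35 -13.82] rx -0.001 | cur p [546.6 -90.2 141.4] yaw 25.3 tilt [ 0.      0.0015 -0.0012] t 35.1
clock: 36.15
position: [0.4405, 0.0128, 0.0496]
ee_rot: [0.598, 0.379, 0.597, -0.379]
contact_force: [-0.5, -0.2, -4.6]
width: 0.0648
clock: 36.35
position: [0.44, 0.0131, 0.0499]
ee_rot: [0.598, 0.379, 0.597, -0.378]
contact_force: [0.5, -0.1, -4.3]
width: 0.0653
shift [ 4.18 -0.11  0.09] rx -0.001 | cur p [440.   13.1  49.9] yaw 25.3 tilt [ 0.      0.0008 -0.0014] t 36.4
```

```bash
python3 -m creep '{"delta_pos": [[0.6,-0.1,0.1],[1.4,-0.1,0.1],[2.3,-0.1,0.1],[3,-0.1,0.1],[3.5,-0.1,0.1],[3.8,-0.1,0.1],[4,-0.1,0.1],[4.1,-0.1,0.1],[4.2,-0.1,0.1],[4.2,-0.1,0.1]], "dr": [[0,0,0],[0,0,0],[0,0,0],[0,0,0],[0,0,0],[0,0,0],[0,0,0],[0,0,0],[0,0,0],[0,0,0]]}'
python3 -m creep '{"delta_pos": [[0,0,0],[0,0,0]], "dr": [[0,0,0],[0,0,0]]}'
```

```text
clock: 37.35
position: [0.4389, 0.012, 0.0081]
ee_rot: [0.597, 0.379, 0.597, -0.378]
contact_force: [-2.6, -0.6, 3.6]
width: 0.0651
clock: 37.55
position: [0.4389, 0.012, 0.0081]
ee_rot: [0.597, 0.379, 0.597, -0.378]
contact_force: [-2.0, -0.6, 6.4]
width: 0.0651
```

```bash
python3 -m creep '{"delta_pos": [[0,0,0],[0,0,0],[0,0,0],[0,0,0],[0,0,0],[0,0,0]], "dr": [[0,0,0],[0,0,0],[0,0,0],[0,0,0],[0,0,0],[0,0,0]]}' 0.85
python3 -m creep '{"delta_pos": [[-0.6,0,0],[-2,0,0],[-5,0,0],[-9,0,0],[-13,0,0],[-17,0,0],[-21,0,0],[-25,0,0],[-27,0,0],[-27,0,0]], "dr": [[0,0,0],[0,0,0],[0,0,0],[0,0,0],[0,0,0],[0,0,0],[0,0,0],[0,0,0],[0,0,0],[0,0,0]]}'
python3 - <<'E'
from meas import *
im=grab('wrist','w10.png'); stack('wrist',(.4395,.0118),[('case',.04,.052)],.11)
C=cloud(im); hsv=cv2.cvtColor(im['pixels'],cv2.COLOR_BGR2HSV).astype(int)
g=(hsv[...,0]>45)&(hsv[...,0]<80)&(hsv[...,1]>120)&(abs(C[...,2]-.01)<.012)&(np.hypot(C[...,0]-.439,C[...,1]-.008)<.14)
rect(C[g],'tray')
grab('scene','s9.png')
E
```

```text
clock: 38.15
position: [0.4389, 0.012, 0.0072]
ee_rot: [0.597, 0.379, 0.597, -0.379]
contact_force: [-0.2, 0.3, 0.4]
width: 0.0793
clock: 39.15
position: [0.4405, 0.0118, 0.2809]
ee_rot: [0.6, 0.38, 0.595, -0.377]
contact_force: [0.7, -0.8, -0.4]
width: 0.0788
case n 8367 c [439.7  12.4] size 149.8 66.0 yaw -64.6 med [437.1  19.3  46. ] zr [43.3 47.7]
tray n 6222 c [439.3  11.1] size 180.8 112.6 yaw -64.8 med [427.9  33.3   6.5] zr [ 4.4 18.6]
```

View pics/s9.png

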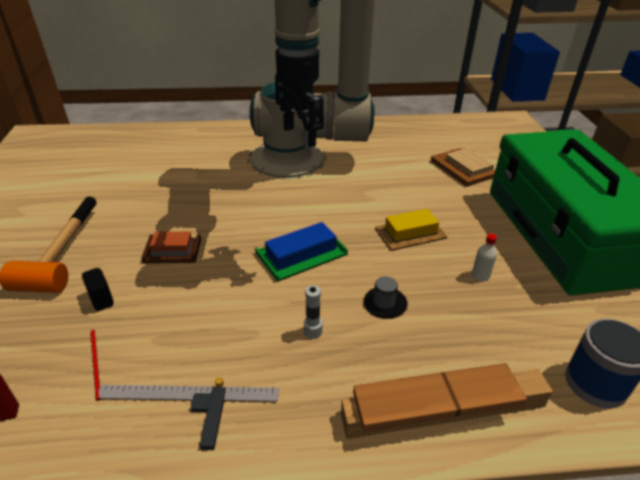

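The scene view shows all four pieces flat or upright on their places: stone (172,244), case (301,245), block (412,226) and jar (386,293). The torch (313,311) and glue (485,258) haven't moved. Handing in.

```bash
python3 -c "
from h import *
s=st();print(s['clock'],abs(s['qd']).max().round(3));print(manip.sign_off())"
```

```text
39.25 0.037
the job is handed in; nothing more can be done
None
```

I moved all four pieces from the stack to their places, one at a time from the top, and handed the job in at 39 s of the 128 s allowed. `sign_off` gave no verdict, so the checks below are my own measurements.

| Piece | Place | Offset between centres | Angle difference |
|---|---|---|---|
| Jar | Disc | about 1 mm | not applicable |
| Stone | Cradle | about 1 mm | under 1° |
| Block | Mat | about 1 mm | about 1° |
| Case | Tray | about 1.5 mm | under 1° |

- **Heights:** the tops read 56, 38, 44 and 46 mm, as they should for pieces resting on their places. I checked each one with the wrist camera after letting go.
- **Torch and glue:** both still stand where they were in the last scene picture. I judged that by eye and did not measure them again.
- **Disagreements:** the top camera put the jar about 4 mm further along y than the wrist camera did. My first top-camera readings for the mat and tray were also about 5 mm off along y. I used the wrist readings, though the disc's own centre was only measured from the top camera.

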